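# Hang the wash basket on the drip hooks

### The job

Pick up the wash basket by its blue grip, bring its cross pin sideways into the open mouths of the two red drip hooks (under their upper jaws, over their lips) until it is at the back, and lower it gently, not letting it drop, fully home into both throats; then let go so that it hangs there still. Keep the basket upright all the way, do not press hard against the hooks (they can take about 18 N), and leave the bottle, jar and scraper where they are.

Things in the scene. Friction and masses are not known exactly. Their poses are not given: they have to be found in the camera images.
- station: Fixed drip station with two red side-opening hooks. Origin on the table under the middle between the hooks. z up; x points level INTO the hooks: mouths face -x, the pin is brought in along +x; y runs along the seated pin. Steel tray 18 mm high, x -65 to 105, y +-85 mm. Hooks: 8 mm thick, at y = -38 and +38 mm, alike in side view (see the points).
- throat_mid (a point): Nominal pin centre when seated, midway between the hooks, 170 mm above the table; axes as station. Throat 11 mm wide (x +-5.5), floor 4 mm below here, back wall up to the jaw. REAL hooks (both together) are clamped anywhere from 20 mm forward to 20 mm back in x of all nominal places, which no pose tells: look or feel (the firm back wall; clamps hold past 18 N).
- mouth_mid (a point): Nominal middle of the mouth above the lip, midway between the hooks, 191 mm above the table; axes as station. Lip: 8 mm thick in x, rounded top 9 mm below here, 16 mm above the throat floor. Upper jaw: underside 9 mm above here, top 19 mm above, reaching 12.5 mm further to -x. Shifts in x with the hooks' unknown clamping (+-20 mm).
- plate_top (a point): Top of the fixed upright that carries the hooks, 85 mm behind the nominal throat, 211 mm above the table: white plate 10 mm thick, y +-60 mm, with two dark clamps 30 mm long in x at y = +-38 mm. The hook arms stick out up to 65 mm behind it, no higher than 210 mm.
- basket_grip (a point): Centre of the basket's blue grip, a block 24 x 24 x 36 mm high on a 10 mm stem, sides square to x and y; 177 mm above the basket's underside, 72 mm straight above the pin's centre. Basket: grey box 84 (x) by 90 (y) by 36 mm high with small prints fixed in it, 0.25 to 0.5 kg. z up, y along the cross pin.
- basket_pin (a point): Middle of the basket's steel cross pin: 8 mm diameter, 110 mm long along y, with 16 mm end discs (inner faces at y = +-52 mm), crossing the stem 105 mm above the basket's underside. z up. Front and back of the basket are alike (a half turn about z makes no difference).
- resin_mid (a point): Bystander: centre of an amber bottle, 60 mm diameter, 130 mm high, standing upright.
- jar_mid (a point): Bystander: centre of a clear jar with white lid, 56 mm diameter, 60 mm high, standing upright.
- scraper: Bystander: flat scraper/spatula 200 mm long lying on the table, long side along its x; origin at the underside in the middle.

How it is judged (in metres and radians):
On the way, in this order (a step that is already met when the one before it is completed fails the run):
1. the basket is lifted clear of the table (height (world z) of basket_pin above 0.135 m), for 0.2 s.
2. the pin is in the mouths, over the lips and under the jaws, between the two hooks' reach (z of basket_pin in the frame of station between 0.18 and 0.199 m and x of basket_pin in the frame of station between -0.027 and 0.027 m and y of basket_pin in the frame of station between -0.014 and 0.014 m), for 0.1 s.
At the end, for the whole second after the job is handed in: Basket hangs by its pin in both throats: pin centre 170 +-4 mm high, within 25 mm (x) and 16 mm (y) of the station's nominal throat middle, along the station's y within 0.1 rad, basket within 0.2 rad of upright, carried by the station, nearly still (under 0.05 m/s, 0.5 rad/s) (z of basket_pin in the frame of station between 0.166 and 0.174 m and x of basket_pin in the frame of station between -0.025 and 0.025 m and y of basket_pin in the frame of station between -0.016 and 0.016 m and angle between the y axis of basket_pin and the y axis of station, either way round below 0.1 rad and angle between basket_pin's own z axis and vertical below 0.2 rad and contact force between basket and station above 1 N and linear speed of basket below 0.05 m/s and angular speed of basket below 0.5 rad/s); the robot touches nothing.
It fails at once if the basket pressed or dropped on the station with more than 18 N (contact force between basket and station above 18 N).
It fails at once if the basket dropped into the throats (faster than 0.2 m/s there) instead of being lowered (z of basket_pin in the frame of station between 0.16 and 0.181 m and x of basket_pin in the frame of station between -0.027 and 0.027 m and y of basket_pin in the frame of station between -0.02 and 0.02 m and linear speed of basket above 0.2 m/s).
It fails at once if the basket tilted more than 0.5 rad (angle between basket_pin's own z axis and vertical above 0.5 rad).
It fails at once if the bottle, jar or scraper was moved by more than 30 mm (distance of any of resin_mid, jar_mid, scraper from where it was at the start of the episode above 0.03 m).
It also fails if it takes over 48 s, if anything falls off the work surface, if the arm or the gripper's body presses on something with over 40 N, if the wrist force passes 120 N, or if a joint passes its speed limit or range.

### The arm

A 6-joint arm with a two-finger parallel gripper is mounted at the origin on the work surface. World frame = base frame: x ahead of the robot, y to its left, z up, the work surface at z = 0. Lengths are in mm, angles in degrees, forces in N, time in s.
With the tool pointing down it reaches from about 325 to 750 mm from the base axis. Payload 7.6 kg.
Tool frame: the origin (TCP) lies on the front face of the gripper's body, between the roots of the fingers; the fingertips stand 73 mm ahead of it and the grasp point (between the pads) lies 54 mm ahead of it (ctrl.pinch_z is the distance from the TCP to the grasp point, in mm); z points along the fingers, y is the direction in which the jaws open and shut (so a half turn about z gives the same grasp; the last joint's range is limited). The gripper opens to 85 mm and grips with 20 to 120 N. Pads are 22 mm wide; open, the fingers measure 114 mm over their backs; the gripper's body (76 mm by 85 mm) begins 54 mm behind the grasp point. The pads swing forward as they close: fully open they stand 13 mm farther back than shut.
Start: joints at [-73.241, 2.991, 80.254, -0, 96.75, -4.028], TCP at [186.342, -490.831, 303.923] pointing down, gripper open.
Joint ranges: [-166.34, 166.34], [-52.06, 124.39], [6.96, 135.62], [-60.46, 240.46], [14.63, 156.25], [-167.68, 167.68]. Speed limits (degrees/s): [147.25, 147.25, 172.46, 180, 180, 180].

### API

Orientations are given as [roll, pitch, yaw] about the fixed x, y, z axes, in that order (R = Rz(yaw) Ry(pitch) Rx(roll)).
In Python, from workcell import ctrl, optics, ticket gives the robot as it stands.
- The arm moves only by the shell command python3 -m pendant 'ROWS'. ROWS is a JSON object of lists of equal length, an entry for each row: "jaw": the closure, from 0 (fully open) to 1 (shut); "dp": the shift along the tool's x, y, z in cm, a list of three; "yaw": the turn about the tool's z in rad. A call has exactly 8 rows; each row is the pose to reach, as a shift and turn from the pose commanded when the call began, along the tool's axes at that moment; what a row does not reach only later rows make up. A row lasts 1/10 s, in which the tool goes at most 50 mm and 8.59 degrees, less where a joint would pass 70% of its speed; a pose out of reach is approached as far as the arm can. A call with a gripper value outside its range is refused whole. The fingers move at their own pace and stop on an object; the grip force is fixed at half the most. Time passes only in rows, so rows that repeat a pose let the fingers close, or fill a call up. It gives the time, the measured TCP pose, the force and the opening at its end, in the units of the state.
- ctrl.get_state(): the state, without advancing time (a new reading comes with each control period).
- optics.camera(name): name is "scene" or "top" or "wrist"; returns (picture, depth): 420x560x3 uint8, red, green, blue; 420x560 float32, mm along the optical axis (not along the pixel's ray), 0 where there is no reading.
- optics.camera_params(name): a dict with "fx", "fy", "cx", "cy" (pixels), "extrinsics" (4x4, takes a point from camera to world coordinates). Camera axes: x right, y down, z forward; pixel columns grow to the right and rows downward; lengths in mm; the calibration is good to about 2 mm. The wrist camera is an equidistant fisheye: a pixel r from the principal point sees the ray r / f radians off the axis. A picture is of the moment at which its call begins: read the wrist's pose just before it. camera_params takes no time and is no camera call; for the wrist camera it gives the pose at the moment of the call.
- ticket.close_job(): hands the job in, once; it reports no verdict.
The state is a dict: "time_s": time; "joint_pos": joint angles; "qvel": joint speeds; "joint_efforts": joint torques, N m; "ee_pos": TCP position; "tool_rot": TCP orientation; "wrist_force": force on the tool from outside, world axes, zero at the start; "torque": the same for the moment, N m; "opening": finger opening in mm.
Only numpy, scipy, OpenCV 4.12 (cv2) and the standard library are available. Lean on these libraries where they do the work, as an engineer would, in place of code of your own. Each camera call takes 0.05 s, during which the arm holds its last target.

## Working session

There is one attempt and no reset: what is moved stays moved. The work goes in short steps, Python scripts to look and compute and a shell command to move; the robot and the scene stay as the last step left them, time stands still between calls to the robot, and variables do not carry over. Pictures are saved under pics/ and viewed, and the job is handed in when it is done.

```bash
mkdir -p pics; ls; python3 - <<'E'
from workcell import ctrl, optics
import cv2, numpy as np
print(ctrl.get_state(), ctrl.pinch_z)
for n in ["scene","top"]:
    p,d=optics.camera(n)
    cv2.imwrite(f"pics/{n}0.png",cv2.cvtColor(p,cv2.COLOR_RGB2BGR)); np.save(f"pics/{n}0.npy",d); np.save(f"pics/{n}0c.npy",p)
    print(n,optics.camera_params(n))
E
```

```text
pics
{'time_s': 0.0, 'joint_pos': array([-7.32410457e+01,  3.02774195e+00,  8.03121898e+01, -2.80929456e-04,
        9.67498162e+01, -4.02812742e+00]), 'qvel': array([-0.06907219, -0.01573816, -0.09355439,  0.00839934, -0.00812208,
        0.03746623]), 'joint_efforts': array([ 8.03627845e-04, -3.81662607e+01, -3.60189164e+01, -9.69352027e-05,
        6.09868410e-03, -3.26092868e-05]), 'ee_pos': array([ 186.28599177, -490.64246049,  303.07487068]), 'tool_rot': array([-1.79910454e+02, -6.02610420e-03,  2.07870442e+01]), 'wrist_force': array([-0.13883136, -0.92886008, -0.94704529]), 'torque': array([ 0.01538107, -0.0514299 ,  0.01297958]), 'opening': 85.71914742624053} 53.900000000000006
scene {'fx': 456.4334787424733, 'fy': 456.4334787424733, 'cx': 282.21060259229023, 'cy': 209.17892370280995, 'extrinsics': array([[ 3.72138694e-01,  7.88103720e-01, -4.90311451e-01,
         1.07734202e+03],
       [ 9.28137094e-01, -3.20871361e-01,  1.88687848e-01,
        -2.32085818e+02],
       [-8.62130751e-03, -5.25294295e-01, -8.50876946e-01,
         1.15330901e+03],
       [ 0.00000000e+00,  0.00000000e+00,  0.00000000e+00,
         1.00000000e+00]])}
top {'fx': 404.7393043898472, 'fy': 404.7393043898472, 'cx': 290.08509085378404, 'cy': 207.17451299042057, 'extrinsics': array([[-1.53016544e-02, -9.87851204e-01,  1.54647531e-01,
         3.17838777e+02],
       [-9.99882923e-01,  1.51214168e-02, -2.34179684e-03,
         1.11087191e+01],
       [-2.51429475e-05, -1.54665259e-01, -9.87966931e-01,
         1.22213919e+03],
       [ 0.00000000e+00,  0.00000000e+00,  0.00000000e+00,
         1.00000000e+00]])}
```

View pics/scene0.png

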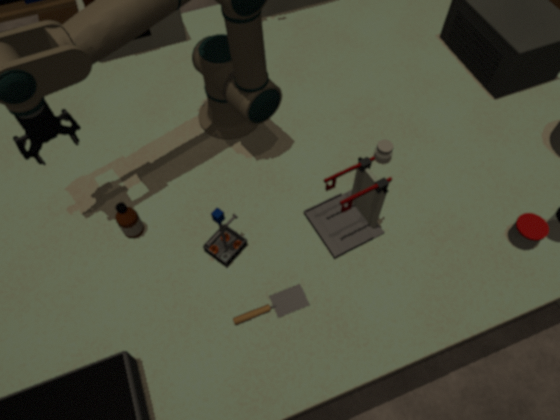

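View pics/top0.png

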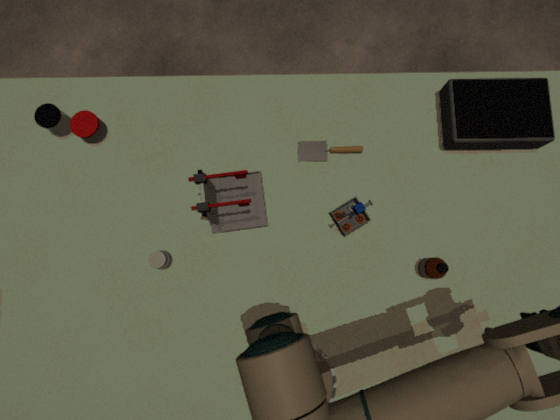

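```bash
cat > h.py <<'E'
import numpy as np, cv2
from workcell import optics
def cloud(n,d,P=None):
    P=P or optics.camera_params(n)
    v,u=np.mgrid[0:d.shape[0],0:d.shape[1]]
    c=np.stack([(u-P['cx'])/P['fx']*d,(v-P['cy'])/P['fy']*d,d,np.ones_like(d)],-1)
    w=c@P['extrinsics'].T
    w[d<=0]=np.nan
    return w[...,:3]
def hsv(p): return cv2.cvtColor(p,cv2.COLOR_RGB2HSV)
E
python3 - <<'E'
from h import *
for n in ["scene","top"]:
    p=np.load(f"pics/{n}0c.npy");d=np.load(f"pics/{n}0.npy");w=cloud(n,d);h=hsv(p).astype(int)
    H,S,V=h[...,0],h[...,1],h[...,2]
    x0,y0,x1,y1=((190,140,400,330) if n=="scene" else (185,130,375,245))
    roi=np.zeros(H.shape,bool);roi[y0:y1,x0:x1]=1
    red=roi&((H<6)|(H>174))&(S>180)&(V>60)&(w[...,2]>120)
    blue=roi&(H>100)&(H<130)&(S>140)&(V>50)
    print(n,"table z",np.nanmedian(w[300:310,300:330,2]) if n=="scene" else np.nanmedian(w[110:130,200:300,2]))
    for nm,m in(("red",red),("blue",blue)):
        k,l,st,_=cv2.connectedComponentsWithStats(m.astype(np.uint8))
        for i in range(1,k):
            if st[i,4]<15: continue
            q=w[l==i];q=q[~np.isnan(q[:,0])]
            print(nm,st[i],np.round(np.percentile(q,[2,50,98],axis=0)).tolist())
            top=q[q[:,2]>np.percentile(q[:,2],98)-8]
            if nm=='red':
                c=q.mean(0);u,s,vt=np.linalg.svd(top[:,:2]-top[:,:2].mean(0));print(' dir',np.degrees(np.arctan2(vt[0,1],vt[0,0])),top[:,:2].mean(0), 'ext',np.ptp((top[:,:2]-c[:2])@vt[0]), top[:,2].mean())
            else: print(' top',top.mean(0),cv2.minAreaRect(top[:,:2].astype(np.float32)))
    cv2.imwrite(f"pics/{n}0crop.png",cv2.resize(cv2.cvtColor(p[y0:y1,x0:x1],cv2.COLOR_RGB2BGR),None,fx=3.8 if n=='top' else 3,fy=3.8 if n=='top' else 3,interpolation=cv2.INTER_CUBIC))
E
```

```text
scene table z 1.8703271693586885
red [325 163  36  18  53] [[479.0, 111.0, 207.0], [489.0, 168.0, 212.0], [496.0, 213.0, 215.0]]
 dir -83.05588839378355 [488.50289457 164.06573936] ext 106.708092838053 211.4374552141821
red [341 184  37  19  92] [[552.0, 120.0, 206.0], [562.0, 175.0, 211.0], [571.0, 224.0, 214.0]]
 dir 97.30911526613288 [562.49837155 172.75585749] ext 107.7964049269907 210.78701920889372
blue [213 209   9   9  49] [[466.0, -181.0, 193.0], [475.0, -172.0, 196.0], [484.0, -163.0, 199.0]]
 top [ 475.50767246 -172.52445366  196.43737036] ((474.4937438964844, -172.77029418945312), (19.004261016845703, 18.684412002563477), 26.24765968322754)
top table z -0.16909209642858514
red [205 171  42   8 112] [[557.0, 123.0, 206.0], [565.0, 174.0, 209.0], [573.0, 223.0, 214.0]]
 dir -83.30677359115532 [564.79131737 173.57769722] ext 106.03760901149813 209.392549594601
red [208 199  43   9 121] [[482.0, 113.0, 206.0], [490.0, 163.0, 210.0], [497.0, 216.0, 214.0]]
 dir -83.46592368551259 [489.58343395 163.39545918] ext 107.34918642581272 209.65598720812903
blue [354 203  11  11  76] [[463.0, -185.0, 107.0], [476.0, -169.0, 194.0], [499.0, -157.0, 197.0]]
 top [ 474.93805915 -169.11436619  194.39966271] ((474.9088439941406, -169.2354736328125), (21.887971878051758, 21.608144760131836), 30.271142959594727)
```

View pics/top0crop.png

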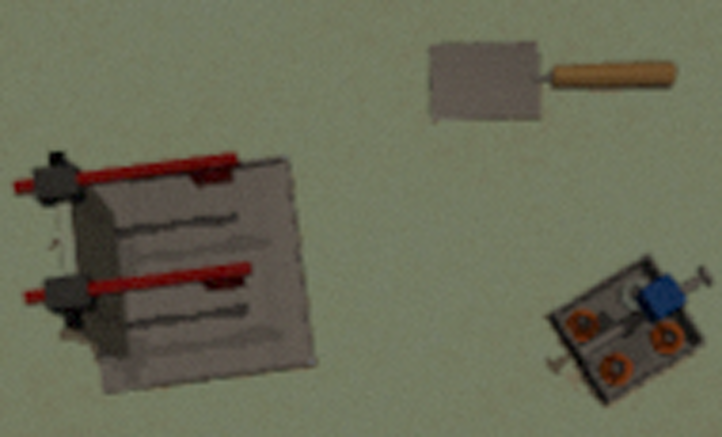

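View pics/scene0crop.png

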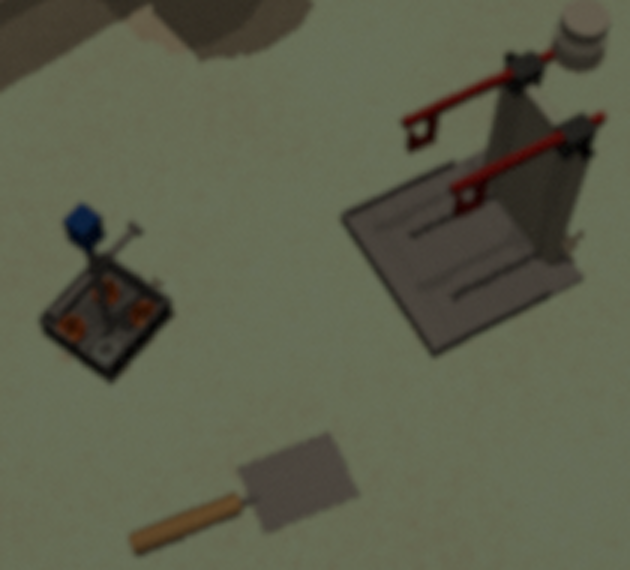

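Both views agree. The basket's blue grip is at about (475, -171), with the pin running along about -59.5°. The station x axis is at about 96.7°, and the hook jaw tips are near y≈112 and 121. I'll move over the basket.

```bash
python3 -m pendant '{"jaw":[0,0,0,0,0,0,0,0],"dp":[[1.5,-0.8,-0.5],[5,-2.6,-1],[9.2,-4.7,-2],[13.5,-7,-3],[18,-9.2,-3],[22.3,-11.4,-3],[26.7,-13.7,-3],[31,-15.9,-3]],"yaw":[0,-0.03,-0.06,-0.09,-0.12,-0.15,-0.166,-0.166]}'
python3 -m pendant '{"jaw":[0,0,0,0,0,0,0,0],"dp":[[3.5,-1.3,0],[5.5,-2.1,0],[6.5,-2.5,0],[6.5,-2.5,0],[6.5,-2.5,0],[6.5,-2.5,0],[6.5,-2.5,0],[6.5,-2.5,0]],"yaw":[0,0,0,0,0,0,0,0]}'
python3 - <<'E'
from h import *
from workcell import ctrl
s=ctrl.get_state();print(s['time_s'],s['ee_pos'],s['tool_rot'],s['joint_pos'])
P=optics.camera_params("wrist");p,d=optics.camera("wrist")
print(P)
np.save("pics/w1c.npy",p);np.save("pics/w1.npy",d);cv2.imwrite("pics/w1.png",p[...,::-1])
E
```

```text
time_s: 0.9
ee_pos: [420.8, -229.5, 334.3]
tool_rot: [180.0, -0.0, 30.4]
wrist_force: [0.1, -0.1, 0.2]
opening: 85.6
time_s: 1.7
ee_pos: [462.9, -178.4, 334.0]
tool_rot: [180.0, -0.0, 30.2]
wrist_force: [0.2, -0.7, -0.2]
opening: 85.7
1.7 [ 462.90313115 -178.3893426   333.98960314] [ 1.79987320e+02 -7.85901517e-04  3.02253295e+01] [-2.53381899e+01 -2.03327074e+00  8.19056610e+01 -6.62540815e-03
  1.00116707e+02  3.44353163e+01]
{'fx': 325.19226210127806, 'fy': 325.19226210127806, 'cx': 281.7687703527782, 'cy': 213.9005608624882, 'extrinsics': array([[ 5.03717557e-01, -8.17880164e-01, -2.78101887e-01,
         5.36126117e+02],
       [-8.63866979e-01, -4.76316232e-01, -1.63880106e-01,
        -1.36088891e+02],
       [ 1.56984444e-03,  3.22792324e-01, -9.46468516e-01,
         4.04218163e+02],
       [ 0.00000000e+00,  0.00000000e+00,  0.00000000e+00,
         1.00000000e+00]])}
```

View pics/w1.png

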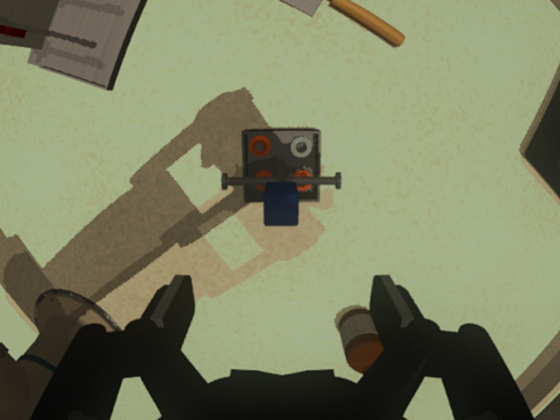

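```bash
cat >> h.py <<'E'
def wcloud(d,P):
    v,u=np.mgrid[0:d.shape[0],0:d.shape[1]].astype(float)
    a=(u-P['cx'])/P['fx'];b=(v-P['cy'])/P['fy'];t=np.hypot(a,b)
    k=np.where(t>1e-9,np.tan(t)/np.maximum(t,1e-9),1)
    c=np.stack([a*k*d,b*k*d,d,np.ones_like(d)],-1)
    w=c@P['extrinsics'].T; w[d<=0]=np.nan
    return w[...,:3]
def ray(u,v,P):
    a=(u-P['cx'])/P['fx'];b=(v-P['cy'])/P['fy'];t=np.hypot(a,b)
    r=np.array([a*np.tan(t)/t,b*np.tan(t)/t,1]);R=P['extrinsics']
    return R[:3,3],R[:3,:3]@r
E
python3 - <<'E'
from h import *
P=optics.camera_params("wrist");d=np.load("pics/w1.npy");p=np.load("pics/w1c.npy");w=wcloud(d,P);h=hsv(p).astype(int)
m=(h[...,0]>100)&(h[...,0]<130)&(h[...,1]>140);m[:120]=0;m[240:]=0;m[:,:250]=0;m[:,310:]=0
q=w[m];print(len(q),np.nanpercentile(q,[2,50,98],axis=0))
t=q[q[:,2]>190];print(t.mean(0),cv2.minAreaRect(t[:,:2].astype(np.float32)))
# pin ends
pts=[]
for c0,c1 in((228,238),(326,336)):
    r=w[170:192,c0:c1].reshape(-1,3);r=r[(r[:,2]>90)&(r[:,2]<130)];print(len(r),r.mean(0));pts.append(r.mean(0))
e=pts[1]-pts[0];print(np.degrees(np.arctan2(e[1],e[0])),(pts[0]+pts[1])/2,np.linalg.norm(e))
print("table",np.nanmedian(w[60:80,200:300,2]))
E
```

```text
1 [[ 488.06983574 -168.4349747   195.32392426]
 [ 488.06983574 -168.4349747   195.32392426]
 [ 488.06983574 -168.4349747   195.32392426]]
[ 488.06983574 -168.4349747   195.32392426] ((488.06982421875, -168.4349822998047), (0.0, 0.0), 0.0)
90 [ 454.13227806 -130.76255833  108.21352729]
84 [ 501.13660765 -210.22553602  108.2857094 ]
-59.39462860473323 [ 477.63444285 -170.49404717  108.24961834] 92.32430358551818
table 0.1740928427123265
```

```bash
python3 - <<'E'
from h import *
P=optics.camera_params("wrist");d=np.load("pics/w1.npy");w=wcloud(d,P)
q=w[170:235,255:307].reshape(-1,3);t=q[q[:,2]>191]
print(len(t),t.mean(0),cv2.minAreaRect(t[:,:2].astype(np.float32)))
E
```

```text
1200 [ 477.72729454 -169.22630877  194.9134049 ] ((477.165771484375, -169.6870574951172), (24.262235641479492, 23.804025650024414), 29.4680233001709)
```

```bash
python3 -m pendant '{"jaw":[0,0,0,0,0,0,0,0],"dp":[[1,0,1],[1.7,0,3],[1.7,0,5.5],[1.7,0,8],[1.7,0,9.5],[1.7,0,10.2],[1.7,0,10.2],[1.7,0,10.2]],"yaw":[0,0,0,0,0,0,0,0]}'
python3 -m pendant '{"jaw":[0.3,0.6,0.8,1,1,1,1,1],"dp":[[0,0,0],[0,0,0],[0,0,0],[0,0,0],[0,0,0],[0,0,0],[0,0,0],[0,0,0]],"yaw":[0,0,0,0,0,0,0,0]}'
python3 - <<'E'
from h import *
p,d=optics.camera("wrist");cv2.imwrite("pics/w2.png",p[...,::-1])
E
```

```text
time_s: 2.55
ee_pos: [478.3, -169.2, 232.6]
tool_rot: [179.9, -0.0, 30.3]
wrist_force: [0.2, 0.5, -0.3]
opening: 85.2
time_s: 3.35
ee_pos: [478.0, -169.2, 232.2]
tool_rot: [180.0, -0.0, 30.3]
wrist_force: [-1.1, 2.1, 4.0]
opening: 23.2
```

View pics/w2.png

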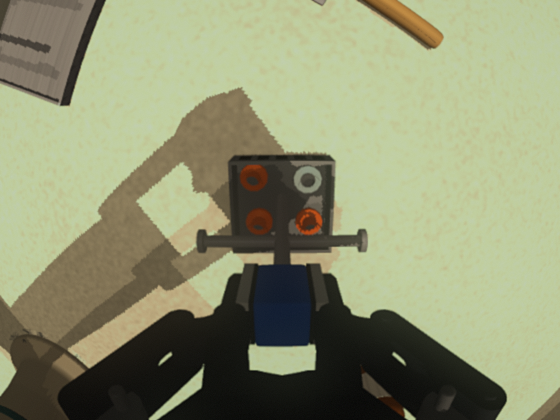

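```bash
python3 -m pendant '{"jaw":[1,1,1,1,1,1,1,1],"dp":[[0,0,-0.4],[0,0,-1.5],[0,0,-3.2],[0,0,-5],[0,0,-6.8],[0,0,-8],[0,0,-8.6],[0,0,-8.6]],"yaw":[0,0,0,0,0,0,0,0]}'
python3 - <<'E'
import numpy as np
from workcell import ctrl
s=ctrl.get_state();e=s['ee_pos'];y=np.radians(s['tool_rot'][2]);print(e,s['tool_rot'],s['wrist_force'],s['torque'])
d=np.array([539.4,56.3])-e[:2]
print(d@[np.cos(y),np.sin(y)],d@[np.sin(y),-np.cos(y)])
E
```

```text
time_s: 4.2
ee_pos: [478.0, -169.3, 318.5]
tool_rot: [179.9, -0.0, 30.3]
wrist_force: [0.3, -0.4, -2.5]
opening: 23.4
[ 478.02922241 -169.31797712  318.48378624] [ 1.79946149e+02 -2.80769351e-02  3.02911085e+01] [ 0.31999036 -0.36783057 -2.52513354] [ 0.03790798 -0.05970422 -0.00159242]
166.7923313331873 -163.8601908611953
```

```bash
python3 -m pendant '{"jaw":[1,1,1,1,1,1,1,1],"dp":[[0.3,-0.3,0],[1.2,-1.2,0],[2.4,-2.4,0],[3.8,-3.7,0],[5.2,-5.1,0],[6.6,-6.5,0],[7.7,-7.6,0],[8.4,-8.2,0]],"yaw":[-0.02,-0.08,-0.16,-0.25,-0.34,-0.44,-0.53,-0.577]}'
python3 - <<'E'
import numpy as np
from workcell import ctrl
s=ctrl.get_state();e=s['ee_pos'];y=np.radians(s['tool_rot'][2]);print(e,s['tool_rot'],s['wrist_force'],s['torque'])
d=np.array([539.4,56.3])-e[:2]
print(d@[np.cos(y),np.sin(y)],d@[np.sin(y),-np.cos(y)])
E
```

```text
time_s: 5.0
ee_pos: [509.1, -54.7, 316.8]
tool_rot: [-179.9, 0.0, 63.6]
wrist_force: [-0.5, 0.5, -2.7]
opening: 23.4
[509.06859831 -54.70971112 316.78293407] [-1.79890643e+02  2.13953073e-02  6.36223146e+01] [-0.46156604  0.50439861 -2.67518151] [-0.0042104  -0.07867994  0.02062245]
112.92774583461203 -22.146650129374304
```

```bash
python3 -m pendant '{"jaw":[1,1,1,1,1,1,1,1],"dp":[[0.5,-0.1,0],[2,-0.4,0],[4,-0.8,0],[6.2,-1.2,0],[8.3,-1.6,0],[10,-2,0],[11,-2.2,0],[11.3,-2.2,0]],"yaw":[-0.02,-0.1,-0.2,-0.31,-0.42,-0.51,-0.56,-0.572]}'
python3 - <<'E'
from h import *
from workcell import ctrl
s=ctrl.get_state();print(s['ee_pos'],s['tool_rot'],s['qvel'].round(1),s['wrist_force'])
P=optics.camera_params("wrist");p,d=optics.camera("wrist");np.save("pics/w3c.npy",p);np.save("pics/w3.npy",d);np.save("pics/w3P.npy",P['extrinsics']);cv2.imwrite("pics/w3.png",p[...,::-1])
E
```

```text
time_s: 5.8
ee_pos: [540.2, 55.4, 317.4]
tool_rot: [-179.9, -0.0, 96.2]
wrist_force: [0.0, -1.3, -3.1]
opening: 23.1
[540.17214291  55.38604008 317.35371775] [-1.79947748e+02 -3.41360395e-04  9.61914470e+01] [ 1.6  2.2 -2.4 -0.5  0.3 -2.7] [ 0.0427921  -1.29768415 -3.06024507]
```

View pics/w3.png

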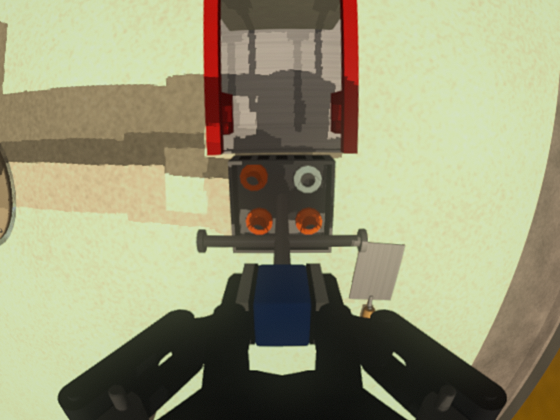

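```bash
python3 - <<'E'
from h import *
P=optics.camera_params("wrist");P['extrinsics']=np.load("pics/w3P.npy");d=np.load("pics/w3.npy");p=np.load("pics/w3c.npy");w=wcloud(d,P)
h=hsv(p).astype(int);red=((h[...,0]<8)|(h[...,0]>172))&(h[...,1]>170)
th=np.radians(96.7)
L=[]
for c0,c1 in((195,245),(325,370)):
    m=red.copy();m[:,:c0]=0;m[:,c1:]=0;m[165:]=0
    q=w[m];t=q[(q[:,2]>204)&(q[:,2]<216)]
    c=t.mean(0);f=cv2.fitLine(t[:,:2].astype(np.float32),cv2.DIST_HUBER,0,.01,.01).ravel();print('dir',np.degrees(np.arctan2(f[1],f[0])),'z',c[2]);L.append((t,q))
a=th
for (t,q) in L:
    s=t[:,:2]@[np.cos(a),np.sin(a)];n=t[:,:2]@[-np.sin(a),np.cos(a)]
    print('tip s',s.min(),np.percentile(s,1),'n',np.percentile(n,[5,50,95]))
# pin
pts=[]
for c0,c1 in((208,240),(325,355)):
    r=w[232:250,c0:c1].reshape(-1,3);r=r[(r[:,2]>183)&(r[:,2]<200)];k=r[r[:,2]>np.percentile(r[:,2],60)];print(len(r),k.mean(0));pts.append(k.mean(0))
e=pts[1]-pts[0];print(np.degrees(np.arctan2(e[1],e[0])))
for c0,c1 in((196,207),(359,369)):
    r=w[225:256,c0:c1].reshape(-1,3);r=r[(r[:,2]>175)&(r[:,2]<205)]
    n=r[:,:2]@[-np.sin(a),np.cos(a)];s=r[:,:2]@[np.cos(a),np.sin(a)];print('disc n',np.percentile(n,[3,97]),'s',np.percentile(s,[3,97]),'zmax',r[:,2].max())
E
```

```text
dir -83.07524 z 209.82756121109134
dir -82.93048 z 210.05177046693643
tip s 50.117347547065854 51.0588763325297 n [-510.72242891 -507.42482964 -503.54078977]
tip s 51.09449345436305 51.86270205094217 n [-585.73434058 -582.03630617 -578.60581429]
382 [503.30946306  48.84128729 194.61236389]
359 [579.76206568  57.35549505 194.45405858]
6.3546078369548615
disc n [-493.97164672 -488.38051076] s [-16.97711947  -2.62569229] zmax 199.22245227354696
disc n [-600.04616269 -595.60519794] s [-16.66250442  -3.28288199] zmax 199.3772559193805
```

Hook tips are at s≈50.5 mm, so the throat centre is at about 72.5. The pin is at s≈-9.8 and z≈191, laterally centred within 1 mm. Next I'll move in.

```bash
python3 -m pendant '{"jaw":[1,1,1,1,1,1,1,1],"dp":[[0.3,0,0],[1,0,0],[2,0,0],[3.2,0,0],[4.4,-0.05,0],[5.4,-0.07,0],[6.1,-0.08,0],[6.3,-0.09,0]],"yaw":[0,-0.005,-0.01,-0.012,-0.012,-0.012,-0.012,-0.012]}'
python3 -m pendant '{"jaw":[1,1,1,1,1,1,1,1],"dp":[[0.1,0,0],[0.3,0,0],[0.5,0,0],[0.7,0,0],[0.9,0,0],[1.1,0,0],[1.2,0,0],[1.2,0,0]],"yaw":[0,0,0,0,0,0,0,0]}'
python3 - <<'E'
from h import *
from workcell import ctrl
s=ctrl.get_state();print(s['ee_pos'],s['tool_rot'],s['wrist_force'],s['ee_pos'][:2]@[np.cos(np.radians(96.7)),np.sin(np.radians(96.7))])
P=optics.camera_params("wrist");p,d=optics.camera("wrist");np.save("pics/w4c.npy",p);np.save("pics/w4.npy",d);np.save("pics/w4P.npy",P['extrinsics']);cv2.imwrite("pics/w4.png",p[...,::-1])
E
```

```text
time_s: 6.65
ee_pos: [532.3, 118.4, 317.9]
tool_rot: [180.0, 0.0, 96.9]
wrist_force: [-0.2, -0.6, -3.8]
opening: 23.1
time_s: 7.45
ee_pos: [531.0, 129.4, 317.9]
tool_rot: [180.0, 0.0, 96.8]
wrist_force: [-0.2, 0.4, -3.4]
opening: 23.3
[531.03126232 129.40887413 317.86703563] [1.79998571e+02 6.01616693e-03 9.68275724e+01] [-0.21083636  0.41388676 -3.44461917] 66.56928677645314
```

View pics/w4.png

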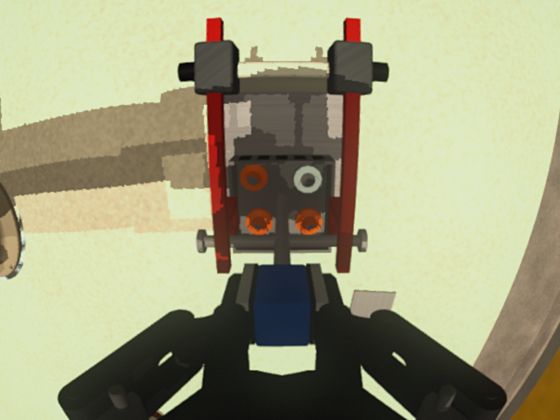

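```bash
python3 -m pendant '{"jaw":[1,1,1,1,1,1,1,1],"dp":[[0.1,0,0],[0.2,0,0],[0.3,0,0],[0.4,0,0],[0.5,0,0],[0.6,0,0],[0.6,0,0],[0.6,0,0]],"yaw":[0,0,0,0,0,0,0,0]}'
python3 -c "
from workcell import ctrl
s=ctrl.get_state();print(s['ee_pos'],s['wrist_force'],s['torque'])"
```

```text
time_s: 8.3
ee_pos: [530.3, 135.3, 317.9]
tool_rot: [180.0, 0.0, 96.8]
wrist_force: [-0.2, 0.4, -3.5]
opening: 23.0
[530.32045864 135.28626711 317.87147036] [-0.22082256  0.36144019 -3.49959139] [ 0.04392005 -0.05312361  0.0434433 ]
```

```bash
python3 -m pendant '{"jaw":[1,1,1,1,1,1,1,1],"dp":[[0.03,0,0],[0.06,0,0],[0.09,0,0],[0.12,0,0],[0.15,0,0],[0.15,0,0],[0.15,0,0],[0.15,0,0]],"yaw":[0,0,0,0,0,0,0,0]}'
python3 -c "
from workcell import ctrl
s=ctrl.get_state();print(s['ee_pos'],s['wrist_force'],s['torque'])"
```

```text
time_s: 9.1
ee_pos: [530.2, 136.7, 317.9]
tool_rot: [-180.0, 0.0, 96.8]
wrist_force: [-0.9, 1.0, -2.8]
opening: 23.3
[530.15337841 136.7101669  317.8640643 ] [-0.85017493  0.97061406 -2.80623765] [-0.00359532 -0.00652897 -0.00096958]
```

```bash
python3 -m pendant '{"jaw":[1,1,1,1,1,1,1,1],"dp":[[0.02,0,0],[0.04,0,0],[0.06,0,0],[0.08,0,0],[0.1,0,0],[0.1,0,0],[0.1,0,0],[0.1,0,0]],"yaw":[0,0,0,0,0,0,0,0]}'
python3 -c "
from workcell import ctrl
s=ctrl.get_state();print(s['ee_pos'],s['wrist_force'],s['torque'])"
```

```text
time_s: 9.9
ee_pos: [530.0, 137.7, 317.9]
tool_rot: [180.0, 0.0, 96.8]
wrist_force: [-0.2, 0.5, -2.6]
opening: 23.3
[530.03932767 137.74487768 317.91934125] [-0.23907342  0.48233938 -2.552953  ] [ 0.00047502 -0.05524033  0.0335329 ]
```

```bash
python3 -m pendant '{"jaw":[1,1,1,1,1,1,1,1],"dp":[[0.02,0,0],[0.04,0,0],[0.06,0,0],[0.08,0,0],[0.08,0,0],[0.08,0,0],[0.08,0,0],[0.08,0,0]],"yaw":[0,0,0,0,0,0,0,0]}'
python3 -c "
from workcell import ctrl
s=ctrl.get_state();print(s['ee_pos'],s['wrist_force'],s['torque'])"
```

```text
time_s: 10.7
ee_pos: [530.0, 138.5, 317.9]
tool_rot: [180.0, 0.0, 96.8]
wrist_force: [0.2, -0.5, -3.2]
opening: 23.1
[529.95583121 138.50860736 317.89598418] [ 0.18970104 -0.49592089 -3.23612888] [ 0.08044321 -0.00440881  0.04008006]
```

```bash
python3 -m pendant '{"jaw":[1,1,1,1,1,1,1,1],"dp":[[0.02,0,0],[0.04,0,0],[0.06,0,0],[0.06,0,0],[0.06,0,0],[0.06,0,0],[0.06,0,0],[0.06,0,0]],"yaw":[0,0,0,0,0,0,0,0]}'
python3 -c "
from workcell import ctrl
s=ctrl.get_state();print(s['ee_pos'],s['wrist_force'],s['torque'])"
```

```text
time_s: 11.5
ee_pos: [529.9, 139.1, 317.9]
tool_rot: [180.0, 0.0, 96.8]
wrist_force: [-0.1, -0.8, -3.8]
opening: 23.0
[529.87146366 139.08177824 317.88960837] [-0.06558154 -0.84173487 -3.80744712] [-0.17934497  0.00304757 -0.07615685]
```

```bash
python3 -m pendant '{"jaw":[1,1,1,1,1,1,1,1],"dp":[[0.02,0,0],[0.04,0,0],[0.06,0,0],[0.06,0,0],[0.06,0,0],[0.06,0,0],[0.06,0,0],[0.06,0,0]],"yaw":[0,0,0,0,0,0,0,0]}'
python3 -c "
from workcell import ctrl
s=ctrl.get_state();print(s['ee_pos'],s['wrist_force'],s['torque'])"
```

```text
time_s: 12.3
ee_pos: [529.8, 139.5, 317.9]
tool_rot: [-180.0, 0.0, 96.8]
wrist_force: [0.4, -4.6, -3.4]
opening: 23.1
[529.8153337  139.54937253 317.88070048] [ 0.37203741 -4.55725952 -3.44616548] [-0.96588577 -0.06264567 -0.09973591]
```

The back wall is felt at y≈139.0 (-4.6 N). I'll back off to the throat centre and then lower.

```bash
python3 -m pendant '{"jaw":[1,1,1,1,1,1,1,1],"dp":[[-0.1,0,0],[-0.2,0,0],[-0.2,0,0.2],[-0.2,0,0.4],[-0.2,0,0.7],[-0.2,0,0.9],[-0.2,0,1],[-0.2,0,1]],"yaw":[0,0,0,0,0,0,0,0]}'
python3 -c "
from workcell import ctrl
s=ctrl.get_state();print(s['ee_pos'],s['wrist_force'],s['torque'])"
```

```text
time_s: 13.1
ee_pos: [530.0, 137.8, 307.6]
tool_rot: [-180.0, 0.0, 96.8]
wrist_force: [0.5, -0.6, -3.3]
opening: 22.9
[529.98111033 137.76349953 307.64011374] [ 0.50175829 -0.57743722 -3.2952021 ] [ 0.03217719 -0.01612014  0.00587905]
```

```bash
python3 -m pendant '{"jaw":[1,1,1,1,1,1,1,1],"dp":[[0,0,0.1],[0,0,0.2],[0,0,0.3],[0,0,0.4],[0,0,0.5],[0,0,0.6],[0,0,0.6],[0,0,0.6]],"yaw":[0,0,0,0,0,0,0,0]}'
python3 -c "
from workcell import ctrl
s=ctrl.get_state();print(s['ee_pos'],s['wrist_force'],s['torque'])"
```

```text
time_s: 13.9
ee_pos: [530.0, 137.7, 301.9]
tool_rot: [180.0, 0.0, 96.8]
wrist_force: [0.6, 0.6, -2.9]
opening: 23.4
[530.03280088 137.73438641 301.89121297] [ 0.58230385  0.64993326 -2.88893722] [0.02208859 0.02717768 0.01918579]
```

Pin is at about 174.7 and free in the throat (16 mm below the start, lip cleared). I'll creep down the last 5 mm.

```bash
python3 -m pendant '{"jaw":[1,1,1,1,1,1,1,1],"dp":[[0,0,0.06],[0,0,0.12],[0,0,0.18],[0,0,0.24],[0,0,0.3],[0,0,0.35],[0,0,0.35],[0,0,0.35]],"yaw":[0,0,0,0,0,0,0,0]}'
python3 -c "
from workcell import ctrl
s=ctrl.get_state();print(s['ee_pos'],s['wrist_force'],s['torque'])"
```

```text
time_s: 14.7
ee_pos: [530.0, 137.7, 298.4]
tool_rot: [180.0, 0.0, 96.8]
wrist_force: [-0.4, 0.7, -3.4]
opening: 23.2
[530.0288438  137.737547   298.39253784] [-0.37670795  0.67340224 -3.37762982] [-0.03475613  0.0335126  -0.02720927]
```

```bash
python3 -m pendant '{"jaw":[1,1,1,1,1,1,1,1],"dp":[[0,0,0.02],[0,0,0.04],[0,0,0.06],[0,0,0.08],[0,0,0.08],[0,0,0.08],[0,0,0.08],[0,0,0.08]],"yaw":[0,0,0,0,0,0,0,0]}'
python3 -c "
from workcell import ctrl
s=ctrl.get_state();print(s['ee_pos'],s['wrist_force'],s['torque'])"
```

```text
time_s: 15.5
ee_pos: [530.0, 137.7, 297.6]
tool_rot: [180.0, 0.0, 96.8]
wrist_force: [0.4, -0.1, -3.0]
opening: 22.9
[530.04182692 137.74349108 297.57937446] [ 0.41862167 -0.12046562 -3.04900576] [ 0.00199803 -0.01189587 -0.00109995]
```

```bash
python3 -m pendant '{"jaw":[1,1,1,1,1,1,1,1],"dp":[[0,0,0.02],[0,0,0.04],[0,0,0.05],[0,0,0.05],[0,0,0.05],[0,0,0.05],[0,0,0.05],[0,0,0.05]],"yaw":[0,0,0,0,0,0,0,0]}'
python3 -c "
from workcell import ctrl
s=ctrl.get_state();print(s['ee_pos'],s['wrist_force'],s['torque'])"
```

```text
time_s: 16.3
ee_pos: [530.0, 137.7, 297.1]
tool_rot: [180.0, 0.0, 96.8]
wrist_force: [0.4, 0.7, -2.0]
opening: 23.4
[530.03082432 137.72299415 297.1490567 ] [ 0.41623744  0.70233756 -2.03048165] [ 0.01513995 -0.00235149  0.05179055]
```

```bash
python3 -m pendant '{"jaw":[1,1,1,1,1,1,1,1],"dp":[[0,0,0.02],[0,0,0.04],[0,0,0.04],[0,0,0.04],[0,0,0.04],[0,0,0.04],[0,0,0.04],[0,0,0.04]],"yaw":[0,0,0,0,0,0,0,0]}'
python3 -c "
from workcell import ctrl
s=ctrl.get_state();print(s['ee_pos'],s['wrist_force'],s['torque'])"
```

```text
time_s: 17.1
ee_pos: [530.1, 137.7, 297.0]
tool_rot: [180.0, 0.0, 96.8]
wrist_force: [-2.0, 0.6, 3.5]
opening: 23.2
[530.05748405 137.73582821 297.00306952] [-1.98436244  0.62193745  3.45552475] [-0.0393623   0.35905836 -0.05195223]
```

The pin is seated: force went from -3 to +3.5 N at the expected height. I'll ease off slightly and let go.

```bash
python3 -m pendant '{"jaw":[1,1,0.9,0.8,0.7,0.6,0.5,0.4],"dp":[[0,0,-0.03],[0,0,-0.03],[0,0,-0.03],[0,0,-0.03],[0,0,-0.03],[0,0,-0.03],[0,0,-0.03],[0,0,-0.03]],"yaw":[0,0,0,0,0,0,0,0]}'
python3 - <<'E'
from h import *
p,d=optics.camera("wrist");cv2.imwrite("pics/w5.png",p[...,::-1])
E
```

```text
time_s: 17.9
ee_pos: [530.1, 137.7, 296.8]
tool_rot: [-180.0, 0.0, 96.8]
wrist_force: [-0.7, -0.3, 0.2]
opening: 51.1
```

View pics/w5.png

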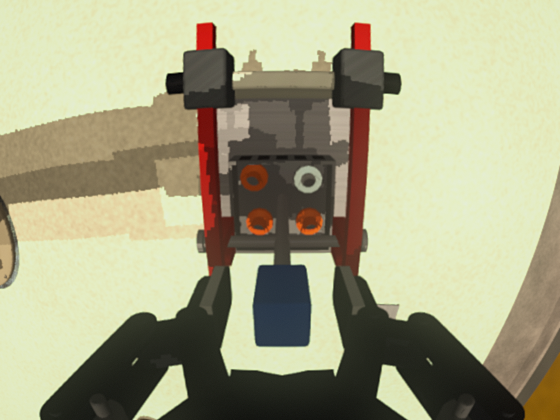

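Wrist view: the pin (row ~240) is in the hooks and the grip is free between the open pads (cols 255–310). I'll retreat straight up.

```bash
python3 -m pendant '{"jaw":[0.4,0.4,0.4,0.4,0.4,0.4,0.4,0.4],"dp":[[0,0,-0.5],[0,0,-1.5],[0,0,-3],[0,0,-5],[0,0,-7],[0,0,-9],[0,0,-10],[0,0,-10]],"yaw":[0,0,0,0,0,0,0,0]}'
python3 -m pendant '{"jaw":[0.4,0.4,0.4,0.4,0.4,0.4,0.4,0.4],"dp":[[-1,0,0],[-3,0,0],[-6,0,0],[-9,0,0],[-12,0,0],[-14,0,0],[-15,0,0],[-15,0,0]],"yaw":[0,0,0,0,0,0,0,0]}'
python3 - <<'E'
from h import *
for n in("wrist","scene"):
    P=optics.camera_params(n);p,d=optics.camera(n);
    if n=="scene": p=cv2.resize(p[140:270,260:430],None,fx=4,fy=4,interpolation=cv2.INTER_CUBIC)
    else:
        w=wcloud(d,P);np.save("pics/w6.npy",w)
    cv2.imwrite(f"pics/{n}6.png",p[...,::-1])
E
```

```text
time_s: 18.75
ee_pos: [530.2, 137.8, 399.4]
tool_rot: [179.8, -0.0, 96.8]
wrist_force: [-0.1, 0.3, 0.1]
opening: 50.9
time_s: 19.55
ee_pos: [547.8, -12.4, 396.0]
tool_rot: [-179.9, -0.0, 96.7]
wrist_force: [0.5, 1.1, 0.1]
opening: 51.2
```

View pics/wrist6.png

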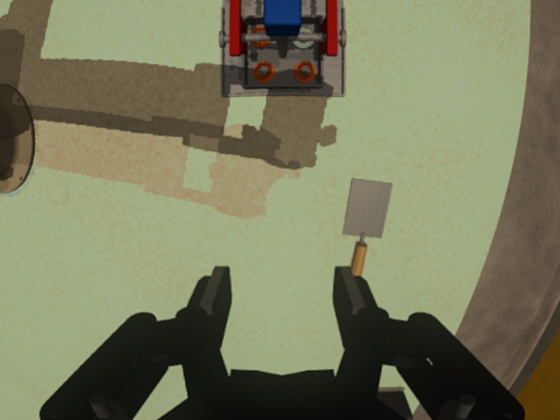

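View pics/scene6.png

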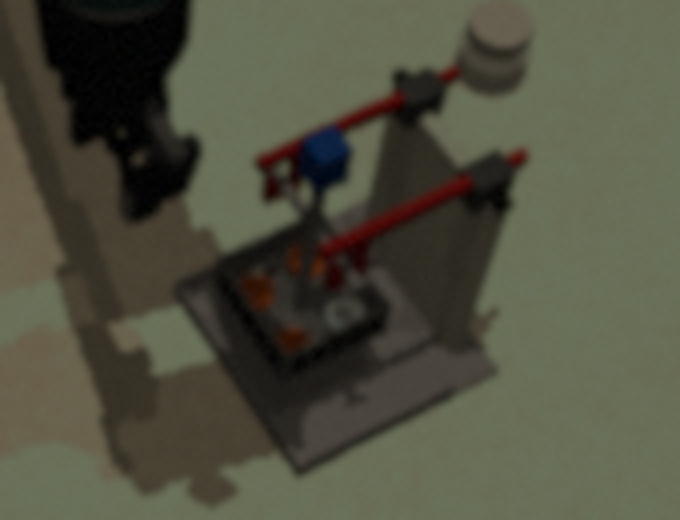

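```bash
python3 - <<'E'
from h import *
for k in range(3):
    P=optics.camera_params("wrist");p,d=optics.camera("wrist");w=wcloud(d,P)
    q=w[0:40,255:312].reshape(-1,3);t=q[q[:,2]>245];print("grip top",t.mean(0),len(t))
    for c in((248,263),(311,324)):
        r=w[28:50,c[0]:c[1]].reshape(-1,3);r=r[(r[:,2]>155)&(r[:,2]<185)];print(" pin",np.percentile(r[:,2],90) if len(r) else None,r.mean(0))
    for _ in range(4): optics.camera("top")
p,d=optics.camera("top");np.save("pics/top7c.npy",p);cv2.imwrite("pics/top7.png",p[...,::-1])
E
```

```text
grip top [532.22321018 131.28104654 258.79010017] 1265
 pin 174.63389349815344 [508.36345442 131.24771819 173.22874334]
 pin 177.68132362599357 [563.7934851  138.62878856 172.925038  ]
grip top [532.20135998 131.5506213  258.89698055] 1273
 pin 174.22527378014783 [508.5779627  131.47452287 173.03663448]
 pin 179.06201494278187 [564.12198278 138.50137721 172.83042813]
grip top [532.22860188 131.24420274 258.83075712] 1246
 pin 174.57895662706392 [508.34049978 131.22222099 173.21522363]
 pin 179.34981468798208 [564.09546601 138.21535119 172.92762654]
```

View pics/top7.png

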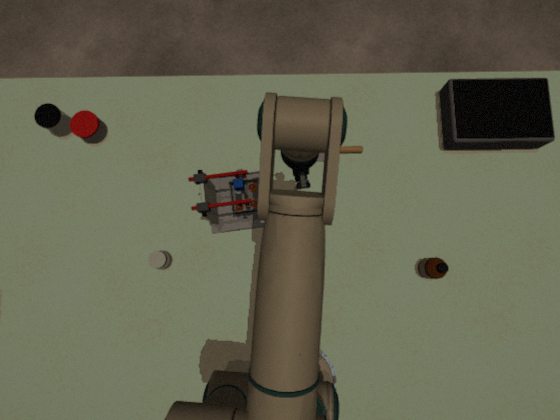

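```bash
python3 -c "
from workcell import ticket
print(ticket.close_job())"
```

```text
the job is handed in; nothing more can be done
None
```

The basket is hanging by its pin in both hooks, and I handed the job in at about 20.3 s of the 48 s allowed. The hand-in gives no verdict.

- **What I did:** I gripped the blue grip, lifted the basket and turned it about 66° in line with the station. I brought the pin in at a height of about 191 mm and felt the back wall at -4.6 N. I backed off about 1.5 mm, lowered slowly until the floor took the load (about 6.7 N on the station), let go and withdrew.
- **Height and stillness:** The wrist camera put the grip top at about 259 mm (260 expected) and the pin top at about 174 mm (174 expected). Three readings about 0.25 s apart agreed within 0.3 mm, so the basket was still.
- **Tilt:** The basket looked upright, to within about 0.05 rad.
- **Contact and bystanders:** The gripper was well clear with no wrist force. The bottle and jar looked unmoved in the top view, and the arm only partly hid the scraper there. I checked these by eye and did not measure them.
- **Readings that disagreed:** One wrist reading at the far end of the pin gave up to 179 mm for the top. It came from the image edge next to the hook, and its average of about 173 mm matched the near end.

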